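# Unmould a cast tissue block and file it

## Robot

A 6-joint arm with a two-finger parallel gripper is mounted at the origin on the work surface. World frame = base frame: x ahead of the robot, y to its left, z up, the work surface at z = 0. Lengths are in m, angles in rad, forces in N, time in s.
With the tool pointing down it reaches from about 0.225 to 0.875 m from the base axis. Payload 3.4 kg.
Tool frame: the origin (TCP) lies on the centre line of the jaws, within the pads' length; the fingertips stand 11 mm ahead of it and the grasp point (between the pads) lies 8 mm behind it; z points along the fingers, y is the line along which they close (so a half turn about z gives the same grasp; the last joint's range is limited). The gripper opens to 85 mm and grips with 20 to 120 N. Pads are 22 mm wide; open, the fingers measure 114 mm over their backs; the gripper's body (76 mm by 85 mm) begins 54 mm behind the grasp point. The pads swing forward as they close: fully open they stand 13 mm farther back than shut.
Start: joints at [1.117, 0.276, 1.505, -0, 1.361, -0.121], TCP at [0.188, 0.543, 0.211] pointing down, gripper open.
Joint ranges: [-2.89, 2.89], [-0.75, 2.08], [0.22, 2.7], [-1.18, 4.32], [0.11, 2.71], [-2.7, 2.7]. Speed limits (rad/s): [2.57, 2.57, 3.14, 3.14, 3.14, 3.14].

## Interface

Orientations are given as a unit quaternion [w, x, y, z].
In Python, from rig import manip, eyes, job gives the robot as it stands.
- The arm moves only by the tool drive_tool, never from a script. Its argument "rows" is a list of rows, each a list of 3 entries, a list of its own where there are three numbers: the turn, a rotation vector about the world's x, y, z in rad, then the shift along the world's x, y, z in cm, then the finger opening in cm, from 0 to 8.54. A call has 1 to 8 rows; each row shifts and turns the commanded pose from where the row before left it; what a row does not reach is not made up. A row lasts 1/8 s, in which the tool goes at most 62.5 mm and 10.7 degrees, less where a joint would pass 70% of its speed; a pose out of reach is approached as far as the arm can. A call is refused whole if a number of a shift passes 6.25 or a number of a turn 0.188, either way. A call with a gripper value outside its range is refused whole. The fingers move at their own pace and stop on an object; "force" is the grip in N (left out, the last holds). Time passes only in rows, so rows that do not move let the fingers close. It gives the time, the measured TCP pose, the force, the opening and the grip force at its end, in the units of the state.
- manip.get_state(): the state, without advancing time (a new reading comes with each control period).
- eyes.get_image(name): name is "side" or "top" or "wrist"; returns the picture (384x512x3 uint8, red, green, blue); there is no depth.
- eyes.get_calibration(name): a dict with "camera_matrix" (3x3 intrinsics, pixels), "view" (4x4, takes a point from world to camera coordinates). Camera axes: x right, y up, looking along -z (the intrinsics and any distortion apply to the point x, -y, -z); pixel columns grow to the right and rows downward; lengths in m; the calibration is good to about 2 mm. A picture is of the moment at which its call begins: read the wrist's pose just before it. get_calibration takes no time and is no camera call; for the wrist camera it gives the pose at the moment of the call.
- job.sign_off(): hands the job in; it is judged then, once.
The state is a dict: "clock": time; "qpos": joint angles; "qd": joint speeds; "effort": joint torques, N m; "position": TCP position; "ee_rot": TCP orientation; "contact_force": force on the tool from outside, world axes, zero at the start; "moment": the same for the moment, N m; "width": finger opening in m; "gripper_force": force on a finger pad.
Only numpy, scipy, OpenCV 4.12 (cv2) and the standard library are available. Lean on these libraries where they do the work, as an engineer would, in place of code of your own. Each camera call takes 0.05 s, during which the arm holds its last target. There are 200 camera calls.

## Task

A tissue block with a yellow cassette on its back has set in the steel mould of the cold plate. Slide the plate's clear cover fully back by its blue grip and leave it open, lift the yellow block straight up out of the mould, and keeping it level set it down (do not drop it) cassette up in the tray's empty green-lined bay, square with the bay. Leave the two filed blocks, the specimen jar and the slide box as they are.

Things in the scene. Friction and masses are not known exactly. Their poses are not given: they have to be found in the camera images.
- coldplate: fixed white and grey bench cold plate, 280 (x) x 130 (y) x 45 mm high; origin at the centre of its underside, z up, yaw varies. A steel mould is let into its top (see mould). The cover slides along its +x, away from the mould
- mould (a point): centre of the mouth of the mould cavity, at the height of the mould's rim, 50 mm above the table (5 mm above the plate's grey top), axes as the cold plate; it is fixed, 65 mm from the plate's origin towards its -x. The steel rim is 50 (x) x 70 (y) mm outside; the cavity is 33 (x) x 51 (y) x 14 mm deep with upright walls
- cover (a joint): how far the cover has slid along the cold plate's +x, m: 0 is shut over the mould, 0.13 is fully back against its stop; starts between 0 and 0.03. It takes about 2 N to slide and stays where it is left
- cover_grip (a point): centre of the top edge of the blue grip on the cover, 112 mm above the table, axes as the cold plate; moves with the cover. Grip: 12 mm thick (x), 60 long (y), standing 32 above the cover's top, which is at 80 mm. The cover is a clear panel 100 (x) x 122 (y) mm with grey side skirts, open at both x ends; when shut its middle is over the mould
- block: the block to unmould: wax 48 (y) x 30 (x) x 12 mm under a yellow cassette 60 (y) x 40 (x) x 14 mm, 26 mm high in all, 35 to 70 g; origin at the centre of the wax underside, z up. At the start the wax is in the cavity (1.5 mm play a side) and the cassette rests on the mould's rim, so all 14 mm of it stand proud to be gripped. Yaw within 2 degrees of the plate's. It must rise 12 mm to leave the cavity
- liner: green plastic liner, 46 (x) x 68 (y) x 2 mm, fixed in the empty bay of the tray, its underside 4 mm above the table; origin at the centre of its underside, axes as the tray. The block, put in here, stands on it
- tray: fixed white filing tray, 60 (x) x 234 (y) mm, to the left or right of the cold plate; origin at the centre of its underside, yaw varies. Three bays in a row along its y, 76 mm apart, each 48 (x) x 70 (y) mm inside; bay floor 4 mm and walls 12 mm above the table, walls 6 mm thick, so cassettes stand above them. Any one of the bays may be the empty, lined one
- filed1: already filed block in another bay of the tray: a wax block 48 (y) x 30 (x) x 12 mm high under a red plastic cassette 60 (y) x 40 (x) x 14 mm; 26 mm high in all, about 50 g; origin at the centre of the wax underside, z up
- filed2: already filed block in another bay of the tray: a wax block 48 (y) x 30 (x) x 12 mm high under a blue plastic cassette 60 (y) x 40 (x) x 14 mm; 26 mm high in all, about 50 g; origin at the centre of the wax underside, z up
- jar: specimen jar with an orange lid, 48 mm across, 75 mm high, standing loose beyond the work; origin at the centre of its underside
- slidebox: loose grey box of slides, 60 x 50 x 30 mm high, standing beyond the work, left or right of the jar; origin at the centre of its underside
Mind the look-alikes: they are no part of the job. Of the things shaped like the liner, the green one is meant.

How it is judged:
By the outcome, as a careful person would: the job done as asked, in the order asked, and still so for the second after the job is handed in, with the robot touching nothing.
It also fails if it takes over 51 s, if anything falls off the work surface, if the arm or the gripper's body presses on something with over 40 N, if the wrist force passes 120 N, or if a joint passes its speed limit or range.

## Working session

There is one attempt and no reset: what is moved stays moved. The work goes in short steps, Python scripts to look and compute and a tool call to move; the robot and the scene stay as the last step left them, time stands still between calls to the robot, and variables do not carry over. Pictures are saved under pics/ and viewed, at most 11 in all, crops included, and the job is handed in when it is done.

Besides the shell and the picture viewer there is one more tool, called after "Emit:" in YAML: its name, and indented under it one key for each argument. drive_tool: Moves the arm, as the interface text tells. Its arguments: {"type":"object","properties":{"rows":{"type":"array"},"force":{"type":"number"}},"required":["rows"]}

```bash
mkdir -p pics; ls; python3 - <<'E'
from rig import manip, eyes, job
import cv2, numpy as np
ims=[]
for n in("top","side"):
    im=eyes.get_image(n); cv2.imwrite(f"pics/{n}0.png",im[:,:,::-1]); c=eyes.get_calibration(n); np.savez(f"{n}.npz",K=c["camera_matrix"],V=c["view"]); print(n,c)
s=manip.get_state();print(s)
E
```

```text
pics
top {'camera_matrix': array([[484.21614042,   0.        , 255.79233251],
       [  0.        , 484.21614042, 193.70515056],
       [  0.        ,   0.        ,   1.        ]]), 'view': array([[-0.01101855, -0.99975695, -0.01909557,  0.0376095 ],
       [ 0.98851892, -0.01376867,  0.15046847, -0.5691253 ],
       [-0.15069482, -0.01721838,  0.98843037, -1.180844  ],
       [ 0.        ,  0.        ,  0.        ,  1.        ]])}
side {'camera_matrix': array([[472.11778902,   0.        , 256.9602375 ],
       [  0.        , 472.11778902, 195.47319127],
       [  0.        ,   0.        ,   1.        ]]), 'view': array([[ 0.84926572, -0.52756336,  0.02060679, -0.47573137],
       [ 0.26067755,  0.45293794,  0.85258104, -0.23555379],
       [-0.45912412, -0.71869612,  0.52218859, -0.72418997],
       [ 0.        ,  0.        ,  0.        ,  1.        ]])}
{'clock': 0.1, 'qpos': array([ 1.11699480e+00,  2.76520246e-01,  1.50602004e+00, -9.69807864e-06,
        1.36067670e+00, -1.20996558e-01]), 'qd': array([ 0.00017702, -0.00054759, -0.00123341, -0.00106436, -0.00093164,
       -0.0008756 ]), 'effort': array([ 2.35276420e-03, -4.17705774e+01, -2.46403348e+01, -3.41551149e-04,
        5.82462730e-03,  2.97707425e-05]), 'position': array([0.18763437, 0.54299177, 0.21012741]), 'ee_rot': array([-2.25667877e-04,  1.65634548e-01,  9.86186867e-01, -7.80196107e-04]), 'contact_force': array([ 1.10049984, -0.28053867, -0.22614593]), 'moment': array([-0.00026305,  0.00594023, -0.01399741]), 'gripper_force': 0.0, 'width': 0.08515115180705853}
```

View pics/top0.png

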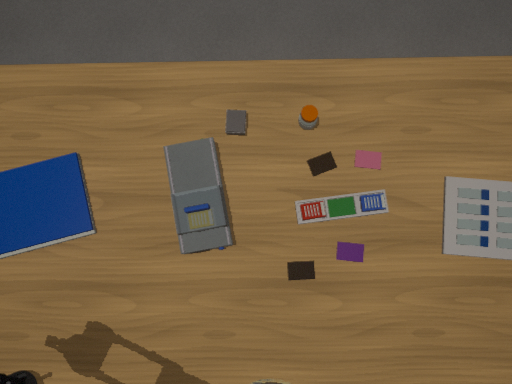

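View pics/side0.png

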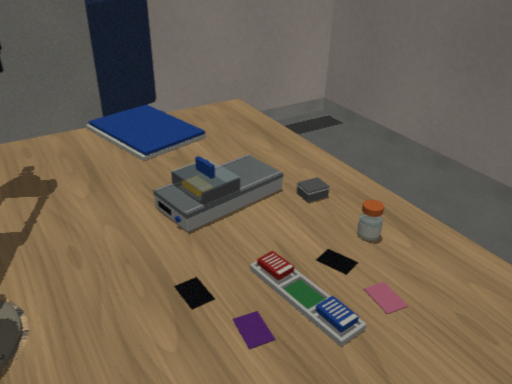

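The top view shows the cold plate at about (198,195), with its blue grip at (197,208) and the yellow block at (200,219) under the cover. The tray is at (342,207): red block (313,211), green liner (341,206), blue block (372,203). The look-alikes are mats lying loose on the bench: black at (321,163) and (301,270), pink (368,159), purple (350,252). The only green one is the liner in the tray's middle bay.

```bash
cat > h.py <<'E'
import numpy as np, cv2
def ray(K,V,uv,z):
    "pixels -> world points on plane z"
    uv=np.atleast_2d(uv).astype(float)
    d=np.c_[(uv-K[[0,1],[2,2]])/K[0,0],np.ones(len(uv))]*[1,-1,-1]
    R,t=V[:3,:3],V[:3,3]; o=-R.T@t; d=d@R
    return o+d*((z-o[2])/d[:,2])[:,None]
def pix(K,V,P):
    p=np.atleast_2d(P)@V[:3,:3].T+V[:3,3]
    return K[0,0]*np.c_[p[:,0],-p[:,1]]/-p[:,2:]+K[[0,1],[2,2]]
def mask(im,lo,hi,roi=None):
    m=cv2.inRange(cv2.cvtColor(im,cv2.COLOR_RGB2HSV),np.array(lo),np.array(hi))
    if roi: k=np.zeros_like(m);x0,y0,x1,y1=roi;k[y0:y1,x0:x1]=1;m*=k
    return m
def big(m):
    return max(cv2.findContours(m,cv2.RETR_EXTERNAL,cv2.CHAIN_APPROX_NONE)[0],key=cv2.contourArea)
def rect(K,V,c,z):
    "min-area rectangle of a contour on plane z: centre, sizes (mm), yaw of long axis (deg)"
    P=ray(K,V,c.reshape(-1,2),z)[:,:2]*1000
    (x,y),s,a=cv2.minAreaRect(P.astype(np.float32)); b=cv2.boxPoints(((x,y),s,a))
    e=max([b[1]-b[0],b[2]-b[1]],key=np.linalg.norm); 
    return np.round([x,y],1),np.round(sorted(s),1),round(np.degrees(np.arctan2(e[1],e[0]))%180,2)
E
python3 - <<'E'
from h import *
T=np.load("top.npz");S=np.load("side.npz")
t=cv2.imread("pics/top0.png")[:,:,::-1];s=cv2.imread("pics/side0.png")[:,:,::-1]
for nm,lo,hi,z,rt,rs in [("green",(45,100,40),(75,255,255),.006,(280,180,400,230),(240,240,370,345)),
 ("red",(0,120,60),(8,255,255),.030,(290,190,400,230),(240,240,370,345)),
 ("blue",(105,120,60),(125,255,255),.030,(350,180,400,230),(300,280,370,345)),
 ("grip",(105,120,60),(125,255,255),.112,(175,195,215,220),(190,150,220,185)),
 ("yellow",(20,60,60),(35,255,255),.064,(175,200,220,235),(175,170,225,205))]:
  for C,im,r in((T,t,rt),(S,s,rs)):
    c=big(mask(im,lo,hi,r)); print(nm,rect(C["K"],C["V"],c,z),cv2.boundingRect(c))
for nm,r,z in(("tray",(285,185,395,228),.012),("plate",(155,130,240,260),.045)):
    m=mask(t,(0,0,70),(179,60,255),r); m=cv2.morphologyEx(m,cv2.MORPH_CLOSE,np.ones((9,9)));c=big(m);print(nm,rect(T["K"],T["V"],c,z),cv2.boundingRect(c))
crop=np.vstack([cv2.resize(t[125:265,155:405],None,fx=3,fy=3,interpolation=cv2.INTER_CUBIC)])
cv2.imwrite("pics/c1.png",crop[:,:,::-1])
E
```

```text
green (array([ 538.8, -188.8]), array([44.3, 65.4]), np.float32(96.88)) (328, 197, 27, 20)
green (array([ 542.2, -185.2]), array([40.4, 63. ]), np.float32(96.65)) (284, 280, 40, 28)
red (array([ 527.6, -112.5]), array([40.2, 58.3]), np.float32(98.75)) (300, 201, 26, 19)
red (array([ 525.2, -117.6]), array([48.9, 68. ]), np.float32(99.51)) (257, 251, 37, 29)
blue (array([ 546.4, -262.6]), array([39.4, 53.4]), np.float32(95.56)) (361, 194, 23, 17)
blue (array([ 543.5, -269.2]), array([46.5, 64.8]), np.float32(95.35)) (316, 296, 42, 36)
grip (array([527.2, 171.9]), array([12.3, 58.3]), np.float32(100.64)) (184, 204, 25, 9)
grip (array([517.3, 147.7]), array([36.5, 93.8]), np.float32(65.11)) (196, 157, 19, 21)
yellow (array([505.4, 168.4]), array([39.2, 58.5]), np.float32(99.62)) (188, 210, 26, 19)
yellow (array([501.3, 159.2]), array([50.7, 77.9]), np.float32(98.89)) (182, 176, 30, 21)
tray (array([ 538.3, -188.4]), array([ 61.1, 234.3]), np.float32(96.78)) (295, 190, 94, 34)
plate (array([566.5, 179.3]), array([133. , 287.8]), np.float32(9.97)) (164, 137, 69, 117)
```

View pics/c1.png

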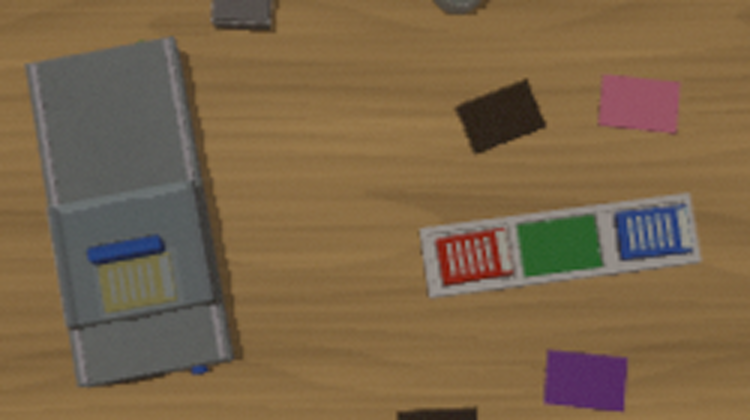

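The crop confirms the scene: the green liner is in the tray's middle bay, between red and blue. The grip is just on the +x side of the yellow block, under the cover. The measured sizes match the given ones (tray 61x234, grip 12x58, cassette 39x58), and the mould expected from the plate pose is at (502,168) against a measured block at (505,168). Moving above the grip now.

Emit:
drive_tool:
  rows:
    - [[0, 0, -0.133], [4.2, -4.6, 0], 5]
    - [[0, 0, -0.133], [4.2, -4.6, 0], 5]
    - [[0, 0, -0.133], [4.2, -4.6, 0], 5]
    - [[0, 0, -0.133], [4.2, -4.6, 0], 5]
    - [[0, 0, -0.133], [4.2, -4.6, 0], 5]
    - [[0, 0, -0.133], [4.2, -4.6, 0], 5]
    - [[0, 0, -0.133], [4.2, -4.6, 0], 5]
    - [[0, 0, -0.133], [4.2, -4.6, 0], 5]
  force: 40

```text
clock: 1.1
position: [0.5248, 0.1738, 0.2106]
ee_rot: [-0.0, 0.645, 0.764, 0.0]
contact_force: [1.0, 1.2, 0.4]
width: 0.0501
gripper_force: 0.0
```

```bash
cat > st.py <<'E'
from rig import manip
import numpy as np
from scipy.spatial.transform import Rotation as R
s=manip.get_state(); y=R.from_quat(np.roll(s["ee_rot"],-1)).as_matrix()
print(round(s["clock"],2),"mm",np.round(s["position"]*1000,1),"yaw(y)",np.round(np.degrees(np.arctan2(y[1,1],y[0,1])),2),"z",np.round(y[:,2],3),"F",np.round(s["contact_force"],1),"w",round(s["width"]*1000,1),"g",round(s["gripper_force"],1),"qd",np.abs(s["qd"]).max().round(3))
E
python3 st.py
```

```text
1.1 mm [524.8 173.8 210.6] yaw(y) 9.7 z [-0.  0. -1.] F [1.  1.2 0.4] w 50.1 g 0.0 qd 0.814
```

Emit:
drive_tool:
  rows:
    - [[0, 0, 0], [0, 0, 0], 5]
    - [[0, 0, 0], [0, 0, 0], 5]

```text
clock: 1.35
position: [0.5232, 0.1754, 0.2103]
ee_rot: [-0.001, 0.643, 0.766, -0.0]
contact_force: [-1.0, 0.5, 0.8]
width: 0.0502
gripper_force: 0.0
```

```bash
python3 st.py; python3 - <<'E'
from rig import eyes
import cv2,numpy as np
c=eyes.get_calibration("wrist");im=eyes.get_image("wrist");cv2.imwrite("pics/w1.png",im[:,:,::-1]);np.savez("w1.npz",K=c["camera_matrix"],V=c["view"])
from h import *
c=big(mask(im,(105,120,40),(125,255,255)));print(cv2.boundingRect(c),rect(*[np.load("w1.npz")[k] for k in "KV"],c,.112))
E
```

```text
1.35 mm [523.2 175.4 210.3] yaw(y) 9.94 z [-0.002  0.    -1.   ] F [-1.   0.5  0.8] w 50.2 g 0.0 qd 0.03
(252, 152, 13, 71) (array([529.4, 176.5]), array([10.3, 62.1]), np.float32(100.05))
```

View pics/w1.png

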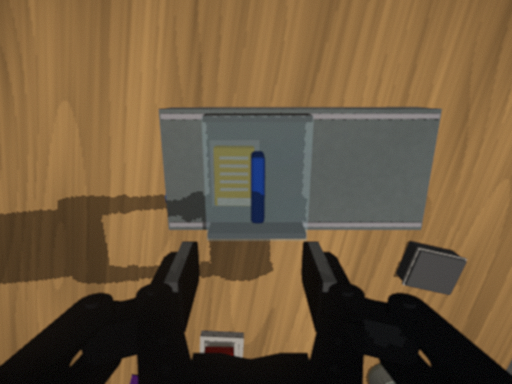

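The wrist view shows the grip at (258,187), beside the yellow cassette at (234,175), with the open cover run to the right (+x). It gives the grip at (529,176) and yaw 10.0°, consistent with the top view. Descending onto the grip and closing.

Emit:
drive_tool:
  rows:
    - [[0, 0, 0], [0.4, 0, -3], 4.5]
    - [[0, 0, 0], [0.1, 0, -3], 4.5]
    - [[0, 0, 0], [0, 0, -3], 4.5]
    - [[0, 0, 0], [0, 0, -1.3], 4.5]
    - [[0, 0, 0], [0, 0, -1.0], 4.5]
    - [[0, 0, 0], [0, 0, 0], 0]
    - [[0, 0, 0], [0, 0, 0], 0]
    - [[0, 0, 0], [0, 0, 0], 0]
  force: 30

```text
clock: 2.4
position: [0.5295, 0.1756, 0.0988]
ee_rot: [0.001, 0.643, 0.766, 0.001]
contact_force: [-0.6, 0.0, -0.0]
width: 0.0001
gripper_force: 0.0
```

```bash
python3 st.py
```

```text
2.4 mm [529.5 175.6  98.8] yaw(y) 9.96 z [ 0.002  0.    -1.   ] F [-0.6  0.  -0. ] w 0.1 g 0.0 qd 0.006
```

The fingers closed on nothing, so I'm looking before doing anything else.

```bash
python3 - <<'E'
from rig import eyes
import cv2,numpy as np
w=eyes.get_image("wrist");t=eyes.get_image("top");s=eyes.get_image("side")
cv2.imwrite("pics/t2.png",t[:,:,::-1]);cv2.imwrite("pics/w2.png",w[:,:,::-1])
a=cv2.resize(s[130:250,130:330],(800,480))[:, :]
cv2.imwrite("pics/m2.png",np.hstack([w[100:384,:400],cv2.resize(s[130:243,140:300],(400,284))])[:,:,::-1])
E
```

```text
(no output)
```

View pics/m2.png

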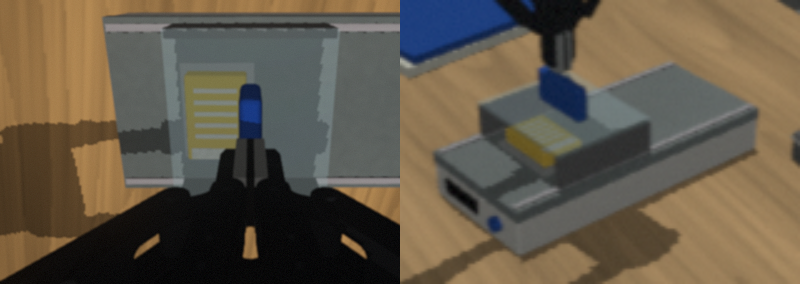

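The fingertips stop at the +y end of the grip, either above it or behind it. I'm checking the grip's position across both views.

```bash
python3 - <<'E'
from h import *
T=np.load("top.npz");S=np.load("side.npz");W=np.load("w1.npz")
from rig import eyes
c=eyes.get_calibration("wrist");Kw,Vw=c["camera_matrix"],c["view"]
tip=np.array([.5295,.1756,.088])
for n,K,V in(("T",T["K"],T["V"]),("S",S["K"],S["V"]),("W",Kw,Vw)): print(n,"tip",pix(K,V,tip).round(1))
a=np.radians(100); e=np.array([np.cos(a),np.sin(a),0])*.03
s=cv2.imread("pics/side0.png")[:,:,::-1]
m=mask(s,(105,120,60),(125,255,255),(190,150,220,185));c=big(m).reshape(-1,2)
print("side grip contour",c[::3].tolist())
for z in(.112,.08):
  for g in([.527,.172,z],[.5295,.1765,z]): print(z,pix(S["K"],S["V"],[g+e,g-e]).round(1).tolist())
w1=cv2.imread("pics/w1.png")[:,:,::-1];w2=cv2.imread("pics/w2.png")[:,:,::-1];t0=cv2.imread("pics/top0.png")[:,:,::-1]
for n,im,K,V,r in(("w1",w1,W["K"],W["V"],None),("w2",w2,Kw,Vw,(200,150,300,260)),("top",t0,T["K"],T["V"],(175,195,215,220))):
  c=big(mask(im,(105,120,40),(125,255,255),r)).reshape(-1,2);
  print(n,cv2.boundingRect(c),cv2.minAreaRect(c.astype(np.float32)),"cam",(-V[:3,:3].T@V[:3,3]).round(3))
  for z in(.08,.112,.125): print(z,rect(K,V,c,z))
E
```

```text
T tip [[195.9 208.1]]
S tip [[204.3 169.8]]
W tip [[251.2 230.9]]
side grip contour [[196, 157], [196, 160], [196, 163], [196, 166], [197, 169], [200, 171], [203, 173], [206, 175], [209, 176], [212, 177], [213, 175], [213, 172], [213, 169], [213, 166], [211, 164], [208, 162], [205, 160], [202, 159], [199, 157]]
0.112 [[195.5, 156.3], [211.9, 166.0]]
0.112 [[195.7, 155.2], [212.0, 164.9]]
0.08 [[196.2, 168.9], [212.3, 179.0]]
0.08 [[196.3, 167.9], [212.4, 177.8]]
w1 (252, 152, 13, 71) ((258.0, 187.0), (70.0, 12.0), 90.0) cam [0.51  0.253 0.374]
0.08 (array([531.8, 167.1]), array([11.5, 69.7]), np.float32(100.05))
0.112 (array([529.4, 176.5]), array([10.3, 62.1]), np.float32(100.05))
0.125 (array([528.4, 180.3]), array([ 9.8, 59. ]), np.float32(100.05))
w2 (240, 184, 22, 55) ((250.5, 211.0), (21.0, 54.0), 0.0) cam [0.515 0.253 0.262]
0.08 (array([527.7, 184.4]), array([12.9, 35. ]), np.float32(99.42))
0.112 (array([525.5, 196.5]), array([10.7, 28.8]), np.float32(99.42))
0.125 (array([524.6, 201.4]), array([ 9.7, 26.3]), np.float32(99.42))
top (184, 204, 25, 9) ((196.05770874023438, 207.7884521484375), (5.0990190505981445, 24.514514923095703), 78.69007110595703) cam [0.385 0.009 1.254]
0.08 (array([531.2, 176.4]), array([12.6, 59.9]), np.float32(100.64))
0.112 (array([527.2, 171.9]), array([12.3, 58.3]), np.float32(100.64))
0.125 (array([525.6, 170. ]), array([12.1, 57.6]), np.float32(100.64))
```

```bash
python3 - <<'E'
from h import *
from rig import eyes
S=np.load("side.npz")
c=eyes.get_calibration("wrist");Kw,Vw=c["camera_matrix"],c["view"]
for z in(.088,.1,.112,.12): print(z,"S",pix(S["K"],S["V"],[.5295,.1756,z]).round(1),"W",pix(Kw,Vw,[.5295,.1756,z]).round(1))
e=np.array([np.cos(1.745),np.sin(1.745),0])*.03;g=np.array([.528,.174,.112])
print("grip top ends W",pix(Kw,Vw,[g+e,g,g-e]).round(1).tolist())
s=eyes.get_image("side");w=cv2.imread("pics/w2.png")[:,:,::-1]
a=cv2.resize(w[170:320,190:310],(400,500),interpolation=cv2.INTER_CUBIC);b=cv2.resize(s[130:190,180:228],(400,500),interpolation=cv2.INTER_CUBIC)
cv2.imwrite("pics/m3.png",np.hstack([a,b])[:,:,::-1])
E
```

```text
0.088 S [[204.3 169.8]] W [[251.2 230.9]]
0.1 S [[204.1 165. ]] W [[251.3 239.9]]
0.112 S [[203.9 160.1]] W [[251.4 250.1]]
0.12 S [[203.7 156.9]] W [[251.5 257.7]]
grip top ends W [[247.9, 197.7], [248.0, 252.4], [248.1, 301.5]]
```

View pics/m3.png

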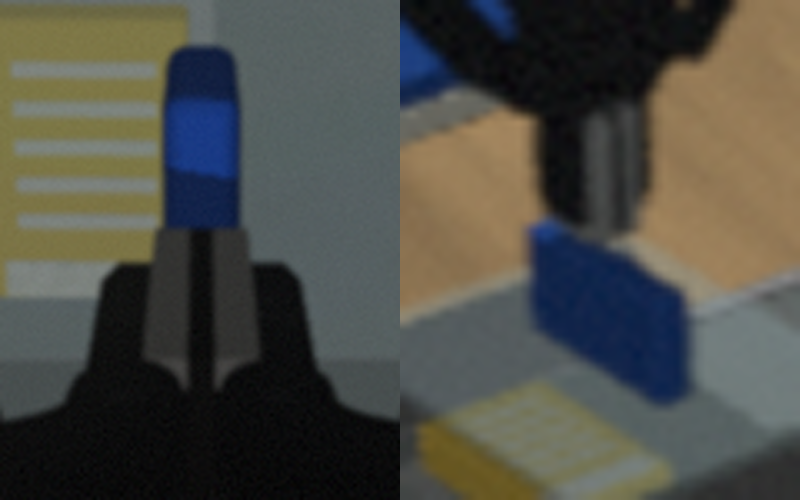

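The enlarged view shows both fingertips above the grip's top edge, with the tip at about (205,158) in the side view, so z≈0.118. The 11 mm figure would put it at 0.088. I'm checking whether the reported pose itself is off, using the cassette's size in the wrist pictures.

```bash
python3 - <<'E'
from h import *
from rig import eyes
c=eyes.get_calibration("wrist");W=np.load("w1.npz")
print((-c["view"][:3,:3].T@c["view"][:3,3]).round(3))
for n,K,V in(("w1",W["K"],W["V"]),("w2",c["camera_matrix"],c["view"])):
  im=cv2.imread(f"pics/{n}.png")[:,:,::-1]
  m=cv2.morphologyEx(mask(im,(20,60,60),(35,255,255),(170,120,252,300)),cv2.MORPH_CLOSE,np.ones((9,9)));k=big(m)
  print(n,cv2.boundingRect(k),rect(K,V,k,.064))
  # plate top outline
  g=cv2.morphologyEx(mask(im,(0,0,70),(179,50,255),(60,60,512,250)),cv2.MORPH_CLOSE,np.ones((15,15)));k=big(g)
  print("plate",cv2.boundingRect(k),rect(K,V,k,.045))
E
python3 st.py
```

```text
[0.515 0.253 0.262]
w1 (214, 146, 38, 59) (array([505.4, 170.6]), array([36.3, 60.2]), np.float32(98.7))
plate (159, 108, 282, 132) (array([571.9, 175.2]), array([142.6, 280.9]), np.float32(9.94))
w2 (184, 171, 62, 88) (array([506.3, 171.1]), array([39. , 61.7]), np.float32(99.6))
plate (103, 113, 409, 137) (array([570.1, 198.3]), array([ 99.1, 284.8]), np.float32(9.95))
2.6 mm [529.1 175.4  98.2] yaw(y) 9.96 z [ 0.001  0.    -1.   ] F [0.4 0.7 0.6] w -0.2 g 0.0 qd 0.002
```

The pose is sound: the cassette measures 39x62 at the same place in both pictures. So the fingertips really do stand higher than stated, and I'll open and go lower in small steps while watching the force.

Emit:
drive_tool:
  rows:
    - [[0, 0, 0], [0, 0, 0], 4.5]
    - [[0, 0, 0], [0, 0, 0], 4.5]
    - [[0, 0, 0], [0, 0, -0.4], 4.5]
    - [[0, 0, 0], [0, 0, -0.4], 4.5]
    - [[0, 0, 0], [0, 0, 0], 4.5]

```text
clock: 3.22
position: [0.5284, 0.1754, 0.0893]
ee_rot: [-0.0, 0.643, 0.766, -0.0]
contact_force: [0.1, 0.3, 0.6]
width: 0.0453
gripper_force: 0.0
```

```bash
python3 st.py; python3 - <<'E'
from h import *
from rig import eyes
c=eyes.get_calibration("wrist");K,V=c["camera_matrix"],c["view"]
im=eyes.get_image("wrist");cv2.imwrite("pics/w3.png",im[:,:,::-1]);s=eyes.get_image("side")
k=big(mask(im,(105,120,40),(125,255,255),(200,120,300,330)));print(cv2.boundingRect(k),rect(K,V,k,.112))
a=cv2.resize(im[130:384,130:370],(400,424));b=cv2.resize(s[110:190,170:245],(400,424))
cv2.imwrite("pics/m4.png",np.hstack([a,b])[:,:,::-1])
E
```

```text
3.23 mm [528.4 175.4  89.3] yaw(y) 9.97 z [-0.001 -0.    -1.   ] F [0.1 0.3 0.6] w 45.3 g 0.0 qd 0.01
(241, 189, 24, 123) (array([528.6, 178.3]), array([11.3, 66.4]), np.float32(100.02))
```

View pics/m4.png

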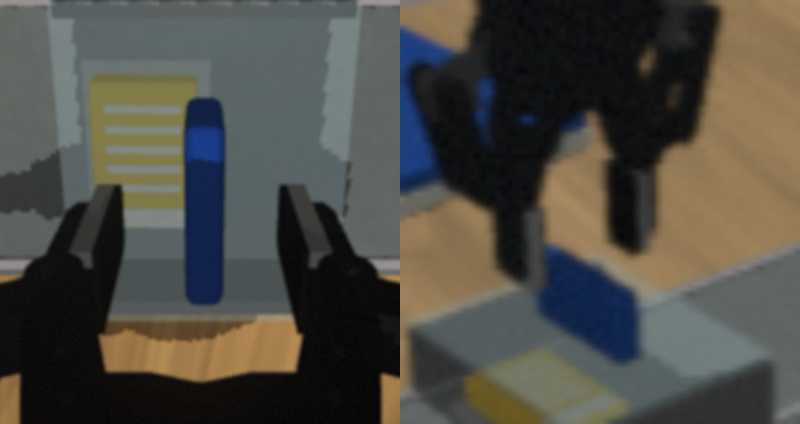

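The picture shows the open fingers straddling the grip and centred on it in x, with the near tip at about (192,164) in the side view and the far tip at about (213,157). Working out the tip height from those pixels.

```bash
python3 - <<'E'
from h import *
S=np.load("side.npz")
for z in(.08,.09,.1,.11,.12):
  print(z,pix(S["K"],S["V"],[[.503,.171,z],[.554,.180,z]]).round(1).tolist())
E
```

```text
0.08 [[194.5, 176.7], [213.3, 169.5]]
0.09 [[194.3, 172.7], [213.2, 165.6]]
0.1 [[194.0, 168.7], [213.1, 161.6]]
0.11 [[193.8, 164.6], [212.9, 157.6]]
0.12 [[193.6, 160.4], [212.8, 153.6]]
```

The tips measure at z≈0.111 with the TCP at 0.089, so they stand about 20 mm behind the reported TCP, as the first look also showed. Going 2 cm lower puts them at about 0.090.

Emit:
drive_tool:
  rows:
    - [[0, 0, 0], [0, 0, -0.5], 4.5]
    - [[0, 0, 0], [0, 0, -0.5], 4.5]
    - [[0, 0, 0], [0, 0, -0.5], 4.5]
    - [[0, 0, 0], [0, 0, -0.5], 4.5]
    - [[0, 0, 0], [0, 0, 0], 0]
    - [[0, 0, 0], [0, 0, 0], 0]
    - [[0, 0, 0], [0, 0, 0], 0]
  force: 30

```text
clock: 4.2
position: [0.5291, 0.1755, 0.0701]
ee_rot: [0.0, 0.643, 0.766, 0.0]
contact_force: [0.7, -0.8, -1.3]
width: 0.0113
gripper_force: 33.7
```

```bash
python3 st.py
```

```text
4.2 mm [529.1 175.5  70.1] yaw(y) 9.97 z [ 0.001  0.    -1.   ] F [ 0.7 -0.8 -1.3] w 11.3 g 33.7 qd 0.002
```

The grip is held at 11.3 mm with 34 N. Sliding the cover along the plate's +x.

Emit:
drive_tool:
  rows:
    - [[0, 0, 0], [0.74, 0.13, 0], 0]
    - [[0, 0, 0], [1.48, 0.26, 0], 0]
    - [[0, 0, 0], [1.48, 0.26, 0], 0]
    - [[0, 0, 0], [1.48, 0.26, 0], 0]
    - [[0, 0, 0], [1.48, 0.26, 0], 0]
    - [[0, 0, 0], [1.48, 0.26, 0], 0]
    - [[0, 0, 0], [1.48, 0.26, 0], 0]
    - [[0, 0, 0], [0, 0, 0], 0]

```text
clock: 5.2
position: [0.6278, 0.193, 0.07]
ee_rot: [0.001, 0.643, 0.766, 0.002]
contact_force: [1.0, 1.6, 1.8]
width: 0.0111
gripper_force: 34.1
```

```bash
python3 st.py
```

```text
5.2 mm [627.8 193.   70. ] yaw(y) 9.96 z [ 0.004  0.001 -1.   ] F [1.  1.6 1.8] w 11.1 g 34.1 qd 0.031
```

Emit:
drive_tool:
  rows:
    - [[0, 0, 0], [0.3, 0.05, 0], 0]
    - [[0, 0, 0], [0.3, 0.05, 0], 0]
    - [[0, 0, 0], [0.3, 0.05, 0], 0]
    - [[0, 0, 0], [0.3, 0.06, 0], 0]
    - [[0, 0, 0], [0.3, 0.05, 0], 0]

```text
clock: 5.82
position: [0.6354, 0.1943, 0.07]
ee_rot: [-0.003, 0.643, 0.766, -0.004]
contact_force: [-13.3, -1.2, 11.9]
width: 0.0113
gripper_force: 35.7
```

```bash
python3 st.py
```

```text
5.83 mm [635.4 194.3  70. ] yaw(y) 9.98 z [-0.01  -0.002 -1.   ] F [-13.3  -1.2  11.9] w 11.3 g 35.7 qd 0.072
```

The reaction rose to 13 N after 108 mm of travel. The grip also started 23 mm past the mould, so the cover is on its stop at 0.13. Easing off, releasing, rising, and moving back over the block.

Emit:
drive_tool:
  rows:
    - [[0, 0, 0], [-0.5, -0.09, 0], 0]
    - [[0, 0, 0], [0, 0, 0], 4.5]
    - [[0, 0, 0], [0, 0, 0], 4.5]
    - [[0, 0, 0], [0, 0, 2.5], 4.5]
    - [[0, 0, 0], [0, 0, 3], 4.5]
    - [[0, 0, 0], [0, 0, 3], 6.5]
    - [[0, 0, 0], [-4, -0.7, 2], 6.5]
    - [[0, 0, 0], [-5, -0.9, 1.5], 6.5]

```text
clock: 6.82
position: [0.5457, 0.1778, 0.1905]
ee_rot: [0.001, 0.643, 0.766, 0.001]
contact_force: [-0.5, 0.0, 0.6]
width: 0.0652
gripper_force: 0.0
```

Emit:
drive_tool:
  rows:
    - [[0, 0, 0], [-3, -0.5, 0], 6.5]
    - [[0, 0, 0], [-1.3, -0.3, 0], 6.5]
    - [[0, 0, 0], [0, 0, 0], 6.5]
    - [[0, 0, 0], [0, 0, 0], 6.5]

```text
clock: 7.32
position: [0.5036, 0.1702, 0.1897]
ee_rot: [0.0, 0.643, 0.766, 0.0]
contact_force: [0.7, 0.2, 0.1]
width: 0.0651
gripper_force: 0.0
```

```bash
python3 st.py; python3 - <<'E'
from h import *
from rig import eyes
c=eyes.get_calibration("wrist");K,V=c["camera_matrix"],c["view"]
im=eyes.get_image("wrist");t=eyes.get_image("top");T=np.load("top.npz");cv2.imwrite("pics/w5.png",im[:,:,::-1]);cv2.imwrite("pics/t5.png",t[:,:,::-1])
m=cv2.morphologyEx(mask(im,(20,60,50),(35,255,255),(120,60,400,300)),cv2.MORPH_CLOSE,np.ones((9,9)));k=big(m);print("block",cv2.boundingRect(k),rect(K,V,k,.064))
k=big(mask(im,(105,120,40),(125,255,255),(200,0,512,250)));print("grip",cv2.boundingRect(k),rect(K,V,k,.112))
k=big(mask(t,(105,120,60),(125,255,255),(165,140,225,195)));print("grip top",cv2.boundingRect(k),rect(T["K"],T["V"],k,.112))
cv2.imwrite("pics/m5.png",np.hstack([im[0:384,100:500],cv2.resize(t[130:265,150:290],(398,384))])[:,:,::-1])
E
```

```text
7.33 mm [503.6 170.2 189.7] yaw(y) 9.96 z [ 0.001  0.    -1.   ] F [0.7 0.2 0.1] w 65.1 g 0.0 qd 0.008
block (232, 147, 45, 65) (array([506.8, 170.3]), array([41.1, 61.9]), np.float32(99.66))
grip (393, 154, 38, 77) (array([627.7, 193.8]), array([23.8, 62.9]), np.float32(100.15))
grip top (193, 160, 9, 6) (array([636.5, 170.5]), array([11.6, 19. ]), np.float32(100.7))
```

View pics/m5.png

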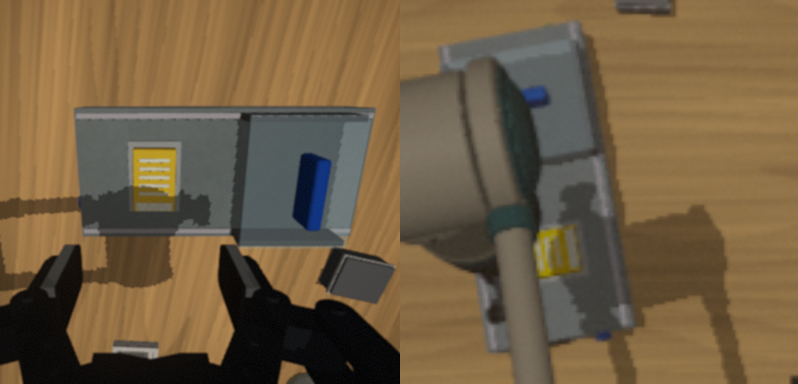

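The cover is fully back, with the grip at (636,195) clear of the mould. The yellow block is unobstructed at (155,180) in the left crop and measures (506,170), yaw 9.7°, 41x62 mm. Descending over it.

Emit:
drive_tool:
  rows:
    - [[0, 0, -0.005], [0.2, 0, -4], 5.5]
    - [[0, 0, 0], [0, 0, -4], 5.5]
    - [[0, 0, 0], [0, 0, -3], 5.5]
    - [[0, 0, 0], [0, 0, -2], 5.5]
    - [[0, 0, 0], [0, 0, -1.3], 5.5]
    - [[0, 0, 0], [0, 0, -0.7], 5.5]
    - [[0, 0, 0], [0, 0, -0.5], 5.5]
    - [[0, 0, 0], [0, 0, 0], 5.5]

```text
clock: 8.43
position: [0.5043, 0.1701, 0.0351]
ee_rot: [0.0, 0.645, 0.764, 0.0]
contact_force: [1.1, -0.5, -0.3]
width: 0.0546
gripper_force: 0.0
```

```bash
python3 st.py; python3 - <<'E'
from h import *
from rig import eyes
S=np.load("side.npz")
s=eyes.get_image("side")
for z in(.05,.055,.06,.064): print(z,pix(S["K"],S["V"],[[.475,.165,z],[.537,.176,z]]).round(1).tolist())
cv2.imwrite("pics/m6.png",cv2.resize(s[140:220,160:260],(800,600),interpolation=cv2.INTER_CUBIC)[:,:,::-1])
E
```

```text
8.43 mm [504.3 170.1  35.1] yaw(y) 9.68 z [ 0.001  0.    -1.   ] F [ 1.1 -0.5 -0.3] w 54.6 g 0.0 qd 0.007
0.05 [[184.7, 192.9], [207.8, 183.7]]
0.055 [[184.6, 190.9], [207.7, 181.8]]
0.06 [[184.4, 189.0], [207.7, 179.8]]
0.064 [[184.3, 187.4], [207.6, 178.3]]
```

View pics/m6.png

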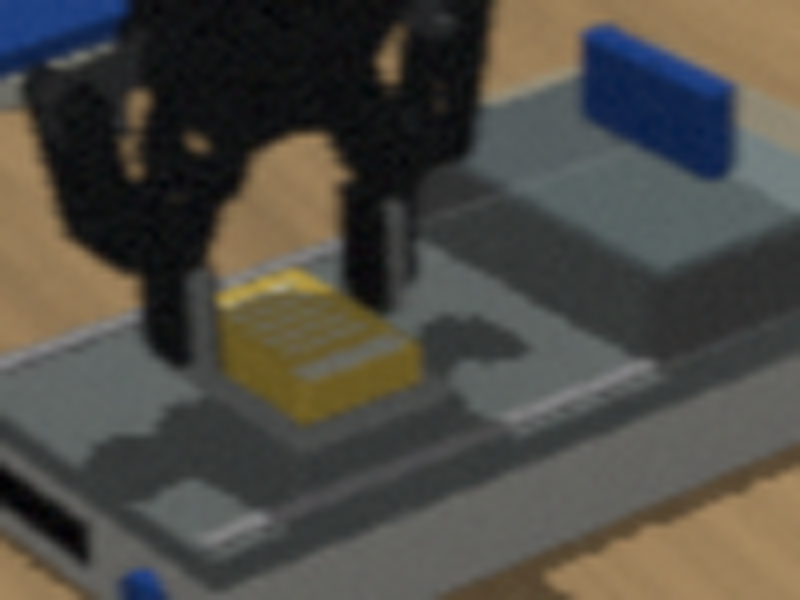

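The side view shows the fingers straddling the cassette: near tip (184,189), far tip (208,181), so the tips are at z≈0.058, above the rim. Going 4 mm lower, shifting 1.5 mm in x to centre, then closing.

Emit:
drive_tool:
  rows:
    - [[0, 0, 0], [0.15, 0, -0.2], 5.5]
    - [[0, 0, 0], [0, 0, -0.2], 5.5]
    - [[0, 0, 0], [0, 0, 0], 3.5]
    - [[0, 0, 0], [0, 0, 0], 3.5]
    - [[0, 0, 0], [0, 0, 0], 3.5]
  force: 45

```text
clock: 9.1
position: [0.5063, 0.1702, 0.0313]
ee_rot: [0.001, 0.645, 0.764, 0.001]
contact_force: [1.8, 0.5, 1.5]
width: 0.0387
gripper_force: 46.5
```

```bash
python3 st.py
```

```text
9.1 mm [506.3 170.2  31.3] yaw(y) 9.69 z [ 0.002  0.    -1.   ] F [1.8 0.5 1.5] w 38.7 g 46.5 qd 0.003
```

Gripped at 38.7 mm with low side forces. Lifting straight up.

Emit:
drive_tool:
  rows:
    - [[0, 0, 0], [0, 0, 0.3], 3.5]
    - [[0, 0, 0], [0, 0, 0.5], 3.5]
    - [[0, 0, 0], [0, 0, 0.7], 3.5]
    - [[0, 0, 0], [0, 0, 1], 3.5]
    - [[0, 0, 0], [0, 0, 2], 3.5]
    - [[0, 0, 0], [0, 0, 3], 3.5]
    - [[0, 0, 0], [0, 0, 2.5], 3.5]
    - [[0, 0, 0], [0, 0, 0], 3.5]

```text
clock: 10.1
position: [0.5062, 0.1703, 0.1331]
ee_rot: [0.001, 0.645, 0.764, 0.001]
contact_force: [0.3, -0.6, -0.4]
width: 0.0386
gripper_force: 46.4
```

```bash
python3 st.py; python3 - <<'E'
from h import *
from rig import eyes
c=eyes.get_calibration("wrist");K,V=c["camera_matrix"],c["view"]
im=eyes.get_image("wrist");cv2.imwrite("pics/w7.png",im[:,:,::-1])
m=cv2.morphologyEx(mask(im,(20,60,50),(35,255,255)),cv2.MORPH_CLOSE,np.ones((9,9)));k=big(m);print("block",cv2.boundingRect(k),rect(K,V,k,.164))
E
```

```text
10.1 mm [506.2 170.3 133.1] yaw(y) 9.69 z [ 0.003  0.001 -1.   ] F [ 0.3 -0.6 -0.4] w 38.6 g 46.4 qd 0.05
block (204, 202, 93, 124) (array([505.7, 170.3]), array([41.4, 65.1]), np.float32(99.89))
```

The block came up cleanly with the tool, 102 mm, still square. Carrying it level past the tray so the wrist camera can measure the liner.

Emit:
drive_tool:
  rows:
    - [[0, 0, -0.006], [0.2, -2.5, 0.5], 3.5]
    - [[0, 0, -0.007], [0.5, -5, 0.5], 3.5]
    - [[0, 0, -0.007], [0.5, -6, 0.5], 3.5]
    - [[0, 0, -0.006], [0.5, -6, 0], 3.5]
    - [[0, 0, -0.006], [0.5, -6, 0], 3.5]
    - [[0, 0, -0.007], [0.5, -6, 0], 3.5]
    - [[0, 0, -0.006], [0.4, -5, 0], 3.5]
    - [[0, 0, -0.006], [0.2, -3, 0], 3.5]

```text
clock: 11.15
position: [0.5372, -0.227, 0.144]
ee_rot: [-0.002, 0.665, 0.747, -0.001]
contact_force: [0.6, 0.0, -0.3]
width: 0.0386
gripper_force: 46.4
```

Emit:
drive_tool:
  rows:
    - [[0, 0, 0], [0, -1.3, 0], 3.5]
    - [[0, 0, 0], [0, 0, 0], 3.5]
    - [[0, 0, 0], [0, 0, 0], 3.5]

```text
clock: 11.52
position: [0.5381, -0.2363, 0.1456]
ee_rot: [-0.001, 0.664, 0.748, 0.0]
contact_force: [0.2, -0.2, 0.1]
width: 0.0385
gripper_force: 46.4
```

```bash
python3 st.py; python3 - <<'E'
from h import *
from rig import eyes
c=eyes.get_calibration("wrist");K,V=c["camera_matrix"],c["view"]
im=eyes.get_image("wrist");cv2.imwrite("pics/w8.png",im[:,:,::-1])
for n,lo,hi,z in(("green",(45,100,40),(75,255,255),.006),("red",(0,120,50),(8,255,255),.030),("blue",(105,120,40),(125,255,255),.030),("yellow",(20,60,50),(35,255,255),.18)):
  m=cv2.morphologyEx(mask(im,lo,hi),cv2.MORPH_CLOSE,np.ones((7,7)));k=big(m);print(n,cv2.boundingRect(k),rect(K,V,k,z))
m=mask(im,(0,0,120),(179,50,255)); m|=mask(im,(45,100,40),(75,255,255));m|=mask(im,(0,120,50),(8,255,255));m=cv2.morphologyEx(m,cv2.MORPH_CLOSE,np.ones((7,7)));k=big(m);print("tray",cv2.boundingRect(k),rect(K,V,k,.012))
cv2.imwrite("pics/m8.png",im[:,:,::-1])
E
```

```text
11.53 mm [ 538.1 -236.3  145.6] yaw(y) 6.82 z [-0.001  0.001 -1.   ] F [ 0.2 -0.2  0.1] w 38.5 g 46.4 qd 0.008
green (234, 88, 51, 74) (array([ 539.9, -187.6]), array([45.2, 66.6]), np.float32(96.86))
red (233, 0, 51, 72) (array([ 529.8, -116.2]), array([38.8, 51.3]), np.float32(98.58))
blue (238, 180, 42, 22) (array([ 546.1, -242.8]), array([20. , 37.5]), np.float32(6.84))
yellow (204, 202, 92, 124) (array([ 537.5, -234.1]), array([40. , 63.1]), np.float32(96.88))
tray (224, 0, 73, 202) (array([ 538.1, -172.8]), array([ 60.2, 173.2]), np.float32(96.79))
```

View pics/m8.png

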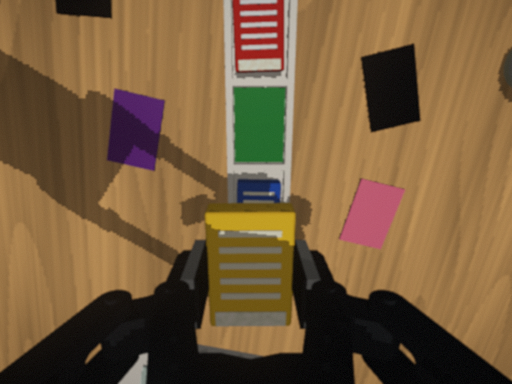

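The wrist view shows the green liner at (259,125) between red (258,35) and blue (258,190), all in the tray. Purple, pink and black are loose mats outside it. The liner measures (540,-188), yaw 6.86°, 45x67 mm, agreeing with the top view. Moving over it and coming down.

Emit:
drive_tool:
  rows:
    - [[0, 0, 0], [0.1, 1.5, 0], 3.5]
    - [[0, 0, 0], [0, 2, 0], 3.5]
    - [[0, 0, 0], [0, 1.3, -1], 3.5]
    - [[0, 0, 0], [0, 0, -3], 3.5]
    - [[0, 0, 0], [0, 0, -3], 3.5]
    - [[0, 0, 0], [0, 0, -3], 3.5]
    - [[0, 0, 0], [0, 0, -1.5], 3.5]
    - [[0, 0, 0], [0, 0, 0], 3.5]

```text
clock: 12.58
position: [0.5388, -0.189, 0.0299]
ee_rot: [-0.001, 0.664, 0.748, -0.0]
contact_force: [1.0, -0.2, -0.0]
width: 0.0385
gripper_force: 46.3
```

Emit:
drive_tool:
  rows:
    - [[0, 0, 0], [0, 0, 0], 3.5]
    - [[0, 0, 0], [0, 0, 0], 3.5]

```text
clock: 12.82
position: [0.5405, -0.1903, 0.0321]
ee_rot: [0.001, 0.664, 0.748, 0.0]
contact_force: [-0.4, 0.4, -0.7]
width: 0.0389
gripper_force: 46.3
```

```bash
python3 st.py; python3 - <<'E'
from h import *
from rig import eyes
T=np.load("top.npz")
im=eyes.get_image("wrist");c=eyes.get_calibration("wrist");s=eyes.get_image("side");S=np.load("side.npz")
K,V=c["camera_matrix"],c["view"]
k=big(cv2.morphologyEx(mask(im,(20,60,50),(35,255,255)),cv2.MORPH_CLOSE,np.ones((9,9))));print("block wrist",cv2.boundingRect(k),rect(K,V,k,.064))
k=big(mask(s,(20,80,60),(35,255,255),(240,200,400,345)));print(cv2.boundingRect(k))
cv2.imwrite("pics/s9.png",s[:,:,::-1])
E
```

```text
12.82 mm [ 540.5 -190.3   32.1] yaw(y) 6.76 z [ 0.002 -0.001 -1.   ] F [-0.4  0.4 -0.7] w 38.9 g 46.3 qd 0.005
block wrist (204, 202, 92, 125) (array([ 539.8, -189.9]), array([40.8, 64.8]), np.float32(97.19))
(300, 257, 28, 34)
```

Emit:
drive_tool:
  rows:
    - [[0, 0, 0], [-0.1, 0.2, 0], 3.5]
    - [[0, 0, 0], [0, 0, -1], 3.5]
    - [[0, 0, 0], [0, 0, -0.8], 3.5]
    - [[0, 0, 0], [0, 0, -0.6], 3.5]
    - [[0, 0, 0], [0, 0, -0.4], 3.5]
    - [[0, 0, 0], [0, 0, -0.2], 3.5]
    - [[0, 0, 0], [0, 0, 0], 3.5]

```text
clock: 13.8
position: [0.5386, -0.188, 0.0008]
ee_rot: [-0.0, 0.664, 0.748, 0.0]
contact_force: [-0.7, 0.1, -0.3]
width: 0.0385
gripper_force: 46.3
```

```bash
python3 st.py
```

```text
13.8 mm [ 538.6 -188.     0.8] yaw(y) 6.76 z [-0.  0. -1.] F [-0.7  0.1 -0.3] w 38.5 g 46.3 qd 0.004
```

Emit:
drive_tool:
  rows:
    - [[0, 0, 0], [0, 0, -0.1], 3.5]
    - [[0, 0, 0], [0, 0, -0.05], 3.5]
    - [[0, 0, 0], [0, 0, 0], 3.5]

```text
clock: 14.18
position: [0.5386, -0.1879, -0.0005]
ee_rot: [0.0, 0.664, 0.748, 0.0]
contact_force: [0.6, 0.7, -0.8]
width: 0.039
gripper_force: 46.3
```

```bash
python3 st.py
```

```text
14.18 mm [ 5.386e+02 -1.879e+02 -5.000e-01] yaw(y) 6.76 z [ 0. -0. -1.] F [ 0.6  0.7 -0.8] w 39.0 g 46.3 qd 0.002
```

Emit:
drive_tool:
  rows:
    - [[0, 0, 0], [0, 0, -0.05], 3.5]
    - [[0, 0, 0], [0, 0, -0.05], 3.5]
    - [[0, 0, 0], [0, 0, 0], 3.5]

```text
clock: 14.55
position: [0.5387, -0.188, -0.0007]
ee_rot: [0.0, 0.664, 0.748, 0.0]
contact_force: [-1.4, 0.8, 5.2]
width: 0.0389
gripper_force: 47.0
```

```bash
python3 st.py
```

```text
14.55 mm [ 538.7 -188.    -0.7] yaw(y) 6.76 z [ 0.001 -0.    -1.   ] F [-1.4  0.8  5.2] w 38.9 g 47.0 qd 0.002
```

Contact came at TCP −0.7 mm, exactly the height predicted, with 5 N. Releasing and rising straight up, then moving clear for a check.

Emit:
drive_tool:
  rows:
    - [[0, 0, 0], [0, 0, 0], 4.2]
    - [[0, 0, 0], [0, 0, 0], 5.5]
    - [[0, 0, 0], [0, 0, 0], 6]
    - [[0, 0, 0], [0, 0, 1], 6]
    - [[0, 0, 0], [0, 0, 3], 6]
    - [[0, 0, 0], [0, 0, 5], 6]
    - [[0, 0, 0], [0, 0, 5], 6]
    - [[0, 0, 0], [-3, -3, 3], 6]

```text
clock: 15.55
position: [0.511, -0.2178, 0.1721]
ee_rot: [0.003, 0.663, 0.749, 0.001]
contact_force: [0.2, -1.1, -0.6]
width: 0.0599
gripper_force: 0.0
```

Emit:
drive_tool:
  rows:
    - [[0, 0, 0], [-4, -4, 2], 6]
    - [[0, 0, 0], [-4, -4, 0], 6]
    - [[0, 0, 0], [-4, -3, 0], 6]
    - [[0, 0, 0], [0, 0, 0], 6]
    - [[0, 0, 0], [0, 0, 0], 6]

```text
clock: 16.18
position: [0.3889, -0.3278, 0.1889]
ee_rot: [0.001, 0.664, 0.747, 0.0]
contact_force: [-0.4, 0.8, 0.1]
width: 0.0601
gripper_force: 0.0
```

```bash
python3 st.py; python3 - <<'E'
from h import *
from rig import eyes
T=np.load("top.npz")
t=eyes.get_image("top");s=eyes.get_image("side")
for n,lo,hi,z,r in(("yellow",(20,60,60),(35,255,255),.032,(320,180,365,230)),("red",(0,120,60),(8,255,255),.030,(290,190,400,230)),("blue",(105,120,60),(125,255,255),.030,(350,180,400,230)),("grip",(105,120,60),(125,255,255),.112,(165,140,225,195))):
  m=mask(t,lo,hi,r); m=cv2.morphologyEx(m,cv2.MORPH_CLOSE,np.ones((3,3))) if n=="yellow" else m
  k=big(m);print(n,cv2.boundingRect(k),rect(T["K"],T["V"],k,z))
a=cv2.resize(t[100:265,160:400],(480,330),interpolation=cv2.INTER_CUBIC);b=cv2.resize(s[225:345,235:375],(320,274));b=cv2.copyMakeBorder(b,0,56,0,0,cv2.BORDER_CONSTANT)
cv2.imwrite("pics/m9.png",np.hstack([a,b])[:,:,::-1])
E
```

```text
16.18 mm [ 388.9 -327.8  188.9] yaw(y) 6.72 z [ 0.001 -0.    -1.   ] F [-0.4  0.8  0.1] w 60.1 g 0.0 qd 0.026
yellow (330, 197, 26, 19) (array([ 535.9, -188.8]), array([41.9, 59.7]), np.float32(96.72))
red (301, 201, 25, 19) (array([ 527.4, -112.5]), array([39.8, 58.3]), np.float32(98.76))
blue (361, 194, 23, 17) (array([ 546.5, -262.6]), array([39.2, 53.4]), np.float32(95.56))
grip (177, 160, 25, 9) (array([632.8, 190. ]), array([12.6, 58.7]), np.float32(99.67))
```

View pics/m9.png

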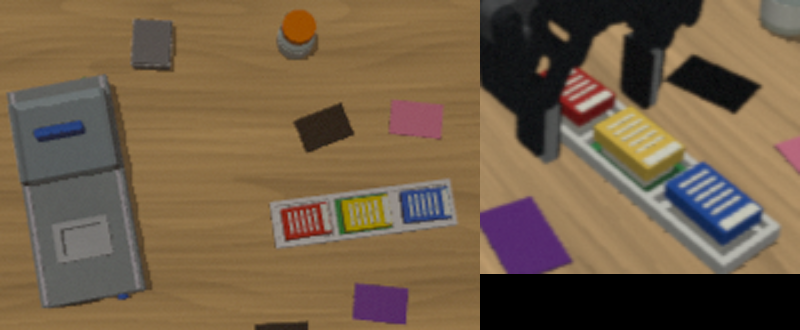

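The final view shows the mould empty and the cover back. The yellow block sits cassette up on the green liner, square with the bay (96.7° against 96.8°), and red, blue, jar and slide box are undisturbed. The grip moved 107 mm and now stands 129 mm from the mould, which is its stop. Nothing is touching the robot.

```bash
python3 -c "
from rig import job
print(job.sign_off())"
```

```text
the job is handed in; nothing more can be done
None
```

The job is done and handed in at about 16 s: the cover is fully back, and the yellow block sits cassette up and square on the green liner, with everything else left as it was.

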